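# Couple a cart drawbar onto a hitch ball and latch it

### The arm

A 6-joint arm with a two-finger parallel gripper is mounted at the origin on the work surface. World frame = base frame: x ahead of the robot, y to its left, z up, the work surface at z = 0. Lengths are in m, angles in rad, forces in N, time in s.
With the tool pointing down it reaches from about 0.25 to 0.775 m from the base axis. Payload 4 kg.
Tool frame: the origin (TCP) lies at the centre of the arm's flange, where the gripper is bolted on; the fingertips stand 199 mm ahead of it and the grasp point (between the pads) lies 180 mm ahead of it (robot.tcp_to_tips is the distance from the TCP to the fingertips, in m); z points along the fingers, y is the line along which they close (so a half turn about z gives the same grasp; the last joint's range is limited). The gripper opens to 94 mm and grips with 3 to 60 N. Pads are 16 mm wide; open, the fingers measure 119 mm over their backs; the gripper's body (75 mm by 177 mm) begins 78 mm behind the grasp point.
Start: joints at [1.209, 0.087, 1.371, -0, 1.684, -0.103], TCP at [0.141, 0.532, 0.405] pointing down, gripper open.
Joint ranges: [-3.1, 3.1], [-0.76, 2.03], [0.27, 2.55], [-1.08, 4.22], [0.17, 2.65], [-2.57, 2.57]. Speed limits (rad/s): [2.79, 2.79, 3.14, 3.14, 3.14, 3.14].

### API

Orientations are given as [roll, pitch, yaw] about the fixed x, y, z axes, in that order (R = Rz(yaw) Ry(pitch) Rx(roll)).
In Python, from bench import telemetry, snapshot, ticket, robot gives the robot as it stands.
- The arm moves only by the tool apply_moves, never from a script. Its argument "moves" is a list that holds one entry, the list of rows, each a list of 5 numbers: the shift along the tool's x, y, z in units of 50 mm (1.0 is 50 mm), then the turn about the tool's z in units of 10 degrees (1.0 is 10 degrees), then the closure, from 0 (fully open) to 1 (shut). A call has 1 to 10 rows; each row is the pose to reach, as a shift and turn from the pose commanded when the call began, along the tool's axes at that moment; what a row does not reach only later rows make up. A row lasts 1/8 s, in which the tool goes at most 62.5 mm and 10.7 degrees, less where a joint would pass 70% of its speed; a pose out of reach is approached as far as the arm can. A call with a gripper value outside its range is refused whole. The fingers move at their own pace and stop on an object; the grip force is fixed at half the most. Time passes only in rows, so rows that repeat a pose let the fingers close. It gives the time, the measured TCP pose, the force, the opening and the grip force at its end, in the units of the state.
- telemetry.get_obs(): the state, without advancing time (a new reading comes with each control period).
- snapshot(name): name is "side" or "top" or "wrist"; returns a dict with "image" (384x512x3 uint8, red, green, blue), "fovy" (degrees; the focal length in pixels is half the picture's height over the tangent of half this angle, whatever the lens; pixels are square), "cx", "cy" (the principal point, pixels), "R" (3x3) and "t" (3): a world point X has camera coordinates R X + t. Camera axes: x right, y down, z forward; pixel columns grow to the right and rows downward; lengths in m; the calibration is good to about 2 mm. The wrist camera is an equidistant fisheye: a pixel r from the principal point sees the ray r / f radians off the axis. A picture is of the moment at which its call begins. There is no depth.
- ticket.close_job(): hands the job in; it is judged then, once.
The state is a dict: "time": time; "joint_positions": joint angles; "qvel": joint speeds; "joint_torque": joint torques, N m; "tool_pos": TCP position; "ee_rot": TCP orientation; "wrist_force": force on the tool from outside, world axes, zero at the start; "wrist_torque": the same for the moment, N m; "width": finger opening in m; "finger_force": force on a finger pad.
Only numpy, scipy, OpenCV 4.12 (cv2) and the standard library are available. Lean on these libraries where they do the work, as an engineer would, in place of code of your own. Each camera call takes 0.05 s, during which the arm holds its last target. There are 200 camera calls.

### The job

Couple the aluminium trailer coupler onto the ball of the grey bench stand: with its latch lever still up, take it by its tongue and lower the socket over the ball until its rim bears fully home on the collar and its foot is down in the fork, and only then let go. Then press the latch lever all the way down and back off. Go gently: the stand's height is not known, so feel for it and never push with more than about 40 N, do not drop the coupler the last bit, and leave the other things on the bench alone.

Things in the scene. Friction and masses are not known exactly. Their poses are not given: they have to be found in the camera images.
- coupler_socket (a point): centre of the socket's mouth, at underside level, of the loose cast aluminium coupler (0.5 to 0.95 kg, 184 mm long). z up, x from the socket along the tongue to the tail. It starts standing on the bench on socket rim and foot. The socket is an upright cup, 67 mm across, 55 mm bore, open below, 56 mm deep, its closed top 64 mm above the rim. Centre of mass 45 mm behind the axis (+x).
- coupler_grip (a point): where to hold the coupler: centre of the tongue's bar, 68 mm behind the socket axis (+x) and 46 mm above the rim; axes as coupler_socket. The bar is 36 mm wide in y (fingers on these sides), its underside 32 mm and top 60 mm above the rim, and runs to 150 mm behind the axis; nothing stands above it here.
- coupler_foot (a point): middle of the sole of the coupler's foot, level with the socket's rim, 130 mm behind the socket axis; axes as coupler_socket. The foot hangs from the tongue, 30 mm wide (y) and 12 mm thick (x).
- lever_pad (a point): centre of the free end (30 mm wide) of the latch lever, a dark steel bar 22 mm wide, 7 mm thick, 70 mm long. Its pivot lies across (y), 26 mm behind the socket axis and 75 mm above the rim; the lever points over the socket, away from the tail. Up, this point is 18 mm ahead of the socket axis and 116 mm above the rim; fully down, 34 mm ahead and 75 mm above.
- lever (a joint): the latch lever's angle: 0 fully up (0.75 rad above level), 0.75 fully down (level), against a firm stop. It turns with a steady friction of 0.2 N m (about 4 N at 50 mm from the pivot; more when pushed off its arc, as the fingertips then drag along it) and stays where it is left.
- stand: the fixed bench stand. Origin on the bench exactly under the ball's axis; x from the ball to the fork, z up. Grey base plate 230 x 110 mm; on it a head with a steel collar (72 mm across) and a 50 mm steel ball, ball top 53 mm above the collar's top. The head's height was set by hand and is not known: the collar's top is 60 to 84 mm above the bench. It does not give way.
- stand_fork (a point): point on the bench under the stand's fork, 130 mm from the ball's axis; axes as the stand. Up on the head, two cheeks 36 mm apart (y), 24 mm high, flared at the top, and between them a floor level with the collar's top. Coupled, the coupler's foot stands on this floor and its rim on the collar, its x along the stand's x.
- wrench_grip (a point): a steel combination wrench, 140 mm, lying on the bench between the work places
- spare_ball: a loose spare hitch ball, 60 mm tall, 47 mm across, standing on the bench; not the one to use
- spray_can: a spray can, 170 mm tall
- jar: a lidded jar, 90 mm tall
- carton: a small cardboard carton, 110 x 75 x 60 mm
- clevis_pin: a T-headed steel pin, about 95 mm long, lying on the bench
- mug: a white mug, 90 mm tall
Mind the look-alikes: they are no part of the job. Leave any red look-alike of the part that bears coupler_socket alone.

How it is judged:
By the outcome, as a careful person would: the job done as asked, in the order asked, and still so for the second after the job is handed in, with the robot touching nothing.
It also fails if it takes over 72 s, if anything falls off the work surface, if the arm or the gripper's body presses on something with over 40 N, if the wrist force passes 120 N, or if a joint passes its speed limit or range.

## Working session

There is one attempt and no reset: what is moved stays moved. The work goes in short steps, Python scripts to look and compute and a tool call to move; the robot and the scene stay as the last step left them, time stands still between calls to the robot, and variables do not carry over. Pictures are saved under pics/ and viewed, at most 10 in all, crops included, and the job is handed in when it is done.

Besides the shell and the picture viewer there is one more tool, called after "Call:" by a JSON object that holds its "api" and its "payload". apply_moves: Moves the arm, as the interface text tells. Its arguments: {"type":"object","properties":{"moves":{"type":"array","items":{"type":"array","items":{"type":"array","items":{"type":"number"}}}}},"required":["moves"]}

```bash
mkdir -p pics; cat > h.py <<'E'
import numpy as np, cv2, pickle
from bench import telemetry, snapshot, ticket, robot
def take(n, f):
    s=snapshot(n); cv2.imwrite(f'pics/{f}.png', s['image'][:,:,::-1]); pickle.dump((n,s),open(f'pics/{f}.pkl','wb')); return s
def load(f): return pickle.load(open(f'pics/{f}.pkl','rb'))
def ray(f,u,v):
    n,s=load(f); F=192/np.tan(np.radians(s['fovy'])/2); a=(u-s['cx']);b=(v-s['cy'])
    if n=='wrist':
        r=np.hypot(a,b); th=r/F; d=np.array([a/r*np.sin(th),b/r*np.sin(th),np.cos(th)]) if r>0 else np.array([0,0,1.])
    else: d=np.array([a/F,b/F,1]); d/=np.linalg.norm(d)
    R=np.array(s['R']);t=np.array(s['t']); return -R.T@t, R.T@d
def atz(f,u,v,z):
    o,d=ray(f,u,v); return o+d*(z-o[2])/d[2]
def tri(*obs):
    A=np.zeros((3,3));b=np.zeros(3);L=[]
    for f,u,v in obs:
        o,d=ray(f,u,v);P=np.eye(3)-np.outer(d,d);A+=P;b+=P@o;L.append((o,P))
    X=np.linalg.solve(A,b); return X,[round(1e3*np.linalg.norm(P@(X-o)),1) for o,P in L]
def proj(f,X):
    n,s=load(f); F=192/np.tan(np.radians(s['fovy'])/2); c=np.array(s['R'])@X+np.array(s['t'])
    if n=='wrist':
        r=np.hypot(c[0],c[1]); th=np.arctan2(r,c[2]); return s['cx']+F*th*c[0]/r, s['cy']+F*th*c[1]/r
    return s['cx']+F*c[0]/c[2], s['cy']+F*c[1]/c[2]
E
python3 - <<'E'
from h import *
ims=[]
for n in ['side','top','wrist']:
    s=take(n,n+'0'); print(n,s['fovy'],s['cx'],s['cy'],(-np.array(s['R']).T@s['t']).round(3)); ims.append(s['image'])
print(telemetry.get_obs())
a=np.vstack(ims[:2])[:,:,::-1]
cv2.imwrite('pics/st.png',cv2.resize(a,None,fx=.78,fy=.78))
E
```

```text
side 49.54940783379689 251.2425008676789 199.50850816139013 [-0.244 -0.758  0.993]
top 55.85291224264731 260.45304933128506 189.0064230504548 [0.252 0.035 1.242]
wrist 65.70646984690485 258.9888223848108 192.51094769766766 [0.067 0.552 0.383]
{'time': 0.15, 'joint_positions': array([ 1.20887599e+00,  8.77877374e-02,  1.37185856e+00,  1.31191664e-05,
        1.68360433e+00, -1.03104060e-01]), 'qvel': array([ 0.00124671, -0.00079192, -0.00436035, -0.00135265, -0.00034001,
       -0.00069588]), 'joint_torque': array([ 1.63088240e-03, -3.40643728e+01, -3.02795148e+01,  7.18655437e-02,
        3.04419582e-02, -9.93775916e-05]), 'tool_pos': array([0.14074174, 0.53160626, 0.40379604]), 'ee_rot': array([-3.13994482e+00, -1.83610366e-04,  2.88277769e+00]), 'wrist_force': array([0.08069196, 0.20796202, 0.66712167]), 'wrist_torque': array([0.00454852, 0.02337687, 0.07011666]), 'finger_force': 0.0, 'width': 0.09387626561117254}
```

View pics/top0.png

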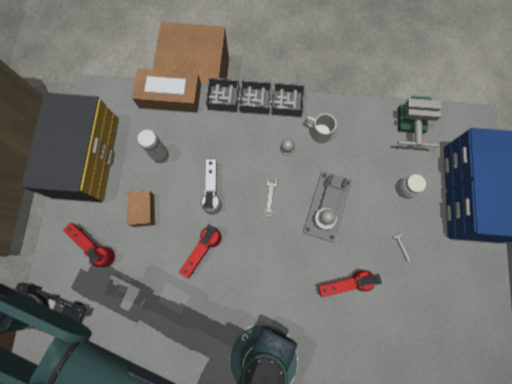

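View pics/side0.png

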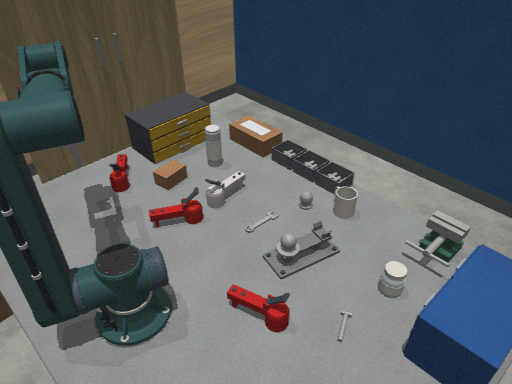

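Top view: the candidates for the coupler are the aluminium one (socket ~(210,201), tail (210,162)) and three red look-alikes at (100,255), (208,237) and (365,282). I choose the aluminium one. The stand has its ball at about (327,217) and fork at about (337,182); the loose ball at (288,146) is the spare. In the side view, the coupler is at (215,195), the stand ball at (289,243) and the fork at (321,235). Next, one close crop.

```bash
python3 - <<'E'
import cv2,numpy as np
t=cv2.imread('pics/top0.png');s=cv2.imread('pics/side0.png')
c=lambda i,u,v,w,h:cv2.resize(i[v:v+h,u:u+w],(400,300),interpolation=cv2.INTER_CUBIC)
cv2.imwrite('pics/crop1.png',np.vstack([np.hstack([c(t,170,150,80,60),c(t,290,170,80,60)]),np.hstack([c(s,190,160,80,60),c(s,260,217,80,60)])]))
E
```

```text
(no output)
```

View pics/crop1.png

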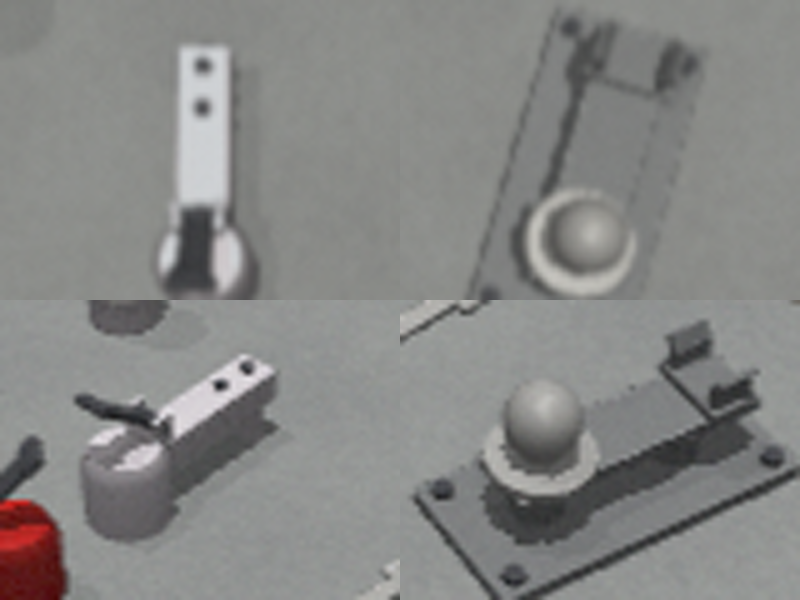

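```bash
python3 - <<'E'
from h import *
T=lambda u,v:('top0',170+u/5,150+v/5); S=lambda u,v:('side0',190+u/5,160+v/5)
T2=lambda u,v:('top0',290+u/5,170+v/5); S2=lambda u,v:('side0',260+u/5,217+v/5)
h1=tri(T(203,65),S(248,68));h2=tri(T(202,107),S(221,84));print('holes',h1,h2)
print('tail',atz(*T(204,46),.06),'tongue start',atz(*T(203,205),.06))
b=tri(T2(190,235),S2(143,120));print('ball',b)
print('collar c', tri(T2(180,240),S2(142,160)))
print('cheeks',tri(T2(190,60),S2(289,42)),tri(T2(272,65),S2(331,85)))
for z in(.06,.084):print(atz(*T2(231,62),z))
o=telemetry.get_obs()
n,s=load('wrist0');R=np.array(s['R']);t=np.array(s['t']);print('cam axes',R.round(3))
E
```

```text
holes (array([0.6178923 , 0.22907808, 0.0596366 ]), [np.float64(1.4), np.float64(1.4)]) (array([0.58755799, 0.22616903, 0.06136345]), [np.float64(1.3), np.float64(1.3)])
tail [0.63014923 0.23063254 0.06      ] tongue start [0.51885968 0.21875485 0.06      ]
ball (array([ 0.45762354, -0.17166698,  0.09088891]), [np.float64(0.7), np.float64(0.7)])
collar c (array([ 0.45990958, -0.17149278,  0.05438299]), [np.float64(0.3), np.float64(0.3)])
cheeks (array([ 0.58479757, -0.17519361,  0.07329996]), [np.float64(7.8), np.float64(7.8)]) (array([ 0.57831384, -0.22415195,  0.07605904]), [np.float64(0.2), np.float64(0.2)])
[ 0.58282666 -0.20018929  0.06      ]
[ 0.57611382 -0.1954037   0.084     ]
cam axes [[ 0.255  0.967 -0.003]
 [ 0.934 -0.246  0.259]
 [ 0.25  -0.069 -0.966]]
```

Call:
{"api": "apply_moves", "payload": {"moves": [[[-0.6, -0.26, 0, -0.2, 0], [-1.7, -0.73, 0, -0.4, 0], [-2.9, -1.24, 0, -0.7, 0], [-4.1, -1.75, 0, -1, 0], [-5.3, -2.26, 0, -1.3, 0], [-6.5, -2.78, 0, -1.6, 0], [-7.7, -3.29, 0, -1.9, 0], [-8.7, -3.72, 0.2, -2.09, 0], [-9.2, -3.93, 0.4, -2.09, 0], [-9.29, -3.97, 0.6, -2.09, 0]]]}}

```text
time: 1.4
tool_pos: [0.5404, 0.2193, 0.3732]
ee_rot: [-3.141, -0.002, -3.039]
wrist_force: [-0.4, 0.8, -0.8]
width: 0.0942
finger_force: 0.0
```

```bash
python3 - <<'E'
from h import *
take('wrist','w1');o=telemetry.get_obs();print(o['tool_pos'],o['ee_rot'],o['time'])
for X in [(.481,.2147,.064),(.6301,.2306,.06),(.6179,.229,.06),(.5387,.2209,.06)]: print(proj('w1',np.array(X)))
E
```

```text
[0.53957072 0.21989947 0.37167074] [-3.14097934 -0.00434468 -3.03772163] 1.45
(np.float64(259.39201961948663), np.float64(131.67220860041988))
(np.float64(259.7704833071808), np.float64(268.6272106485558))
(np.float64(259.47678215216087), np.float64(259.00032564839194))
(np.float64(259.6060125695083), np.float64(188.90677856808216))
```

View pics/w1.png

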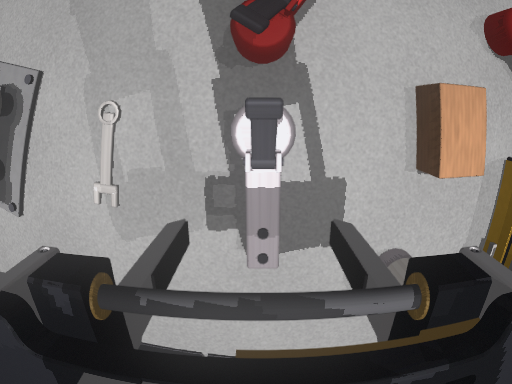

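The picture shows the aluminium coupler with its lever up: socket centre ~(264,133), tail (263.5,268), holes (263,234) and (263,258). The predictions are about 4 px to the left.

```bash
python3 - <<'E'
from h import *
a=atz('w1',264,133,.062);b=atz('w1',263.5,268,.06);c=atz('w1',263,258,.06);d=atz('w1',263,234,.06);print(a,b,c,d)
u=(b-a)[:2];print(np.hypot(*u),np.degrees(np.arctan2(u[1],u[0])))
u/=np.hypot(*u)
o=telemetry.get_obs();y=o['ee_rot'][2]
g=b[:2]-.092*u; print('grip58',g)
e=g-o['tool_pos'][:2]; print('tool shift units',(e@[np.cos(y),np.sin(y)])/.05,(e@[np.sin(y),-np.cos(y)])/.05, np.degrees(y))
print(tri(('w1',263,258),('top0',210.6,163)), tri(('w1',263,258),('side0',239.6,173.6)))
E
```

```text
[0.48193909 0.21930158 0.062     ] [0.6288654  0.23466229 0.06      ] [0.61625693 0.23272695 0.06      ] [0.58755069 0.22961389 0.06      ]
0.14772708849565322 5.968420795248743
grip58 [0.5373641 0.2250961]
tool shift units 0.03311825989790978 0.1079483705280521 -174.04862877058625
(array([0.61944164, 0.23213603, 0.05255245]), [np.float64(1.2), np.float64(1.2)]) (array([0.6204583 , 0.23239627, 0.05580264]), [np.float64(1.9), np.float64(1.9)])
```

Call:
{"api": "apply_moves", "payload": {"moves": [[[0.03, 0.11, 0.3, 0, 0], [0.03, 0.11, 0.9, 0, 0], [0.03, 0.11, 1.5, 0, 0], [0.03, 0.11, 2.1, 0, 0], [0.03, 0.11, 2.5, 0, 0], [0.03, 0.11, 2.7, 0, 0], [0.03, 0.11, 2.8, 0, 0], [0.03, 0.11, 2.84, 0, 0], [0.03, 0.11, 2.84, 0, 0]]]}}

```text
time: 2.58
tool_pos: [0.5371, 0.2264, 0.2335]
ee_rot: [3.141, 0.001, -3.035]
wrist_force: [-0.2, 0.8, -0.4]
width: 0.0938
finger_force: 0.0
```

Call:
{"api": "apply_moves", "payload": {"moves": [[[0, 0, 0.1, 0, 0], [0, 0, 0.14, 0, 0.1], [0, 0, 0.14, 0, 0.3], [0, 0, 0.14, 0, 0.5], [0, 0, 0.14, 0, 0.7], [0, 0, 0.14, 0, 0.9], [0, 0, 0.14, 0, 1], [0, 0, 0.14, 0, 1], [0, 0, 0.14, 0, 1], [0, 0, 0.14, 0, 1]]]}}

```text
time: 3.82
tool_pos: [0.537, 0.2259, 0.2258]
ee_rot: [-3.141, 0.0, -3.036]
wrist_force: [-0.5, -4.8, 0.2]
width: 0.0358
finger_force: 30.0
```

Call:
{"api": "apply_moves", "payload": {"moves": [[[0, 0, -0.05, 0, 1], [0, 0, -0.15, 0, 1], [0, 0, -0.4, 0, 1], [0, 0, -0.9, 0, 1], [0, 0, -1.5, 0, 1], [0, 0, -2.1, 0, 1], [0, 0, -2.7, 0, 1], [0, 0, -3.2, 0, 1], [0, 0, -3.4, 0, 1], [0, 0, -3.4, 0, 1]]]}}

```text
time: 5.08
tool_pos: [0.5369, 0.2264, 0.3963]
ee_rot: [3.141, 0.001, -3.035]
wrist_force: [1.5, -0.1, -7.5]
width: 0.0357
finger_force: 30.0
```

```bash
python3 - <<'E'
from h import *
take('wrist','w2');take('side','s2');o=telemetry.get_obs();print(o['tool_pos'],o['ee_rot'],o['wrist_force'],o['wrist_torque'],o['width'],o['time'])
a=cv2.imread('pics/w2.png');b=cv2.imread('pics/s2.png')
u,v=map(int,proj('s2',o['tool_pos']-[0.03,0,.2]));print(u,v)
c=b[max(v-60,0):v+60,max(u-60,0):u+60]
cv2.imwrite('pics/m2.png',np.hstack([cv2.resize(a[40:300,170:360],(292,400)),cv2.resize(c,(400,400),interpolation=cv2.INTER_CUBIC)]))
E
```

```text
[0.53670653 0.22623204 0.39417261] [-3.14132107e+00 -2.54674048e-03 -3.03556636e+00] [ 0.60623078 -0.02188096 -7.17189788] [ 0.04806767 -0.04726101 -0.02687756] 0.03576677862400872 5.175
215 155
```

View pics/m2.png

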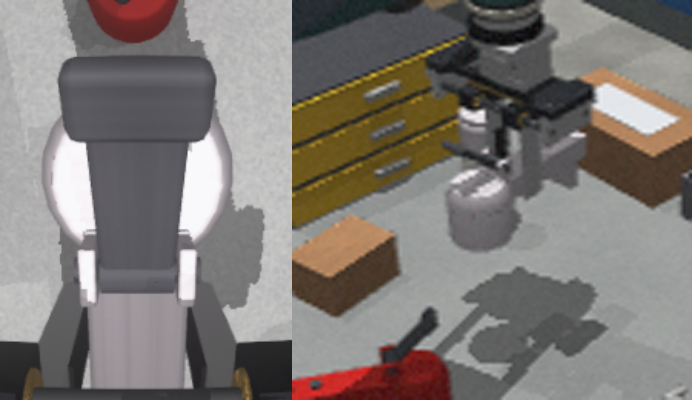

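The coupler is held level, lever up, ~7.5 N, with its cup centred at u≈259. Next I go beside the stand to look at it with the wrist camera.

Call:
{"api": "apply_moves", "payload": {"moves": [[[-0.03, -0.2, 0, 0.06, 1], [-0.12, -0.7, 0, 0.2, 1], [-0.25, -1.5, 0, 0.45, 1], [-0.4, -2.4, 0, 0.75, 1], [-0.55, -3.3, 0, 1.0, 1], [-0.7, -4.2, 0, 1.3, 1], [-0.83, -5.0, 0, 1.55, 1], [-0.92, -5.6, 0, 1.75, 1], [-0.98, -5.95, 0, 1.85, 1], [-1.0, -6.08, 0, 1.88, 1]]]}}

```text
time: 6.42
tool_pos: [0.6189, -0.0718, 0.3948]
ee_rot: [3.141, -0.002, 2.918]
wrist_force: [-0.3, -0.0, -7.3]
width: 0.0357
finger_force: 30.0
```

Call:
{"api": "apply_moves", "payload": {"moves": [[[0, 0, 0, 0, 1], [0, 0, 0, 0, 1], [0, 0, 0, 0, 1]]]}}

```text
time: 6.8
tool_pos: [0.6187, -0.0697, 0.3959]
ee_rot: [3.141, 0.0, 2.921]
wrist_force: [-0.8, -0.4, -7.2]
width: 0.0358
finger_force: 30.0
```

```bash
python3 - <<'E'
from h import *
o=telemetry.get_obs();print(o['tool_pos'],o['ee_rot'],o['wrist_force'])
take('wrist','w3');o=telemetry.get_obs();print(o['tool_pos'],o['ee_rot'])
a=cv2.imread('pics/w3.png');cv2.imwrite('pics/w3b.png',cv2.resize(a[0:300,0:400],(800,600),interpolation=cv2.INTER_CUBIC))
E
```

```text
[ 0.61867416 -0.06972552  0.39591113] [3.14123235e+00 2.09527164e-04 2.92105235e+00] [-0.75853646 -0.43832256 -7.24343412]
[ 0.6186904  -0.06988012  0.3958715 ] [3.14135274e+00 1.77595017e-04 2.92082548e+00]
```

View pics/w3b.png

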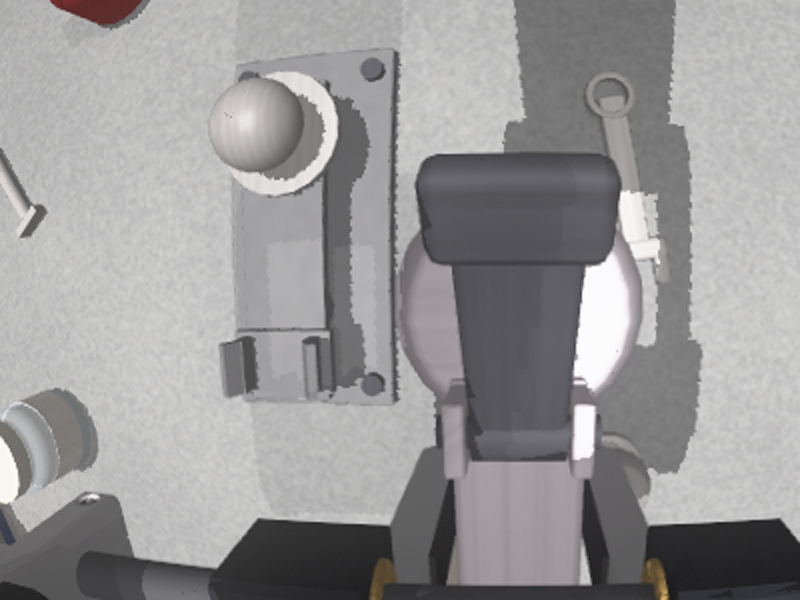

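The picture shows the stand at left: ball (crop/2) ~(127.8,62.8), collar centre ~(138.5,66.5), fork ~(138,182), plate right edge (197.5,25)–(197,201). The coupler is level in the hand with its lever up.

```bash
python3 - <<'E'
from h import *
o,d=ray('w3',127.75,62.75);print('cam',o,'ball by size',o+d*.3128)
for c in(.06,.07,.08): print(c,'ball',atz('w3',127.75,62.75,c+.028)[:2],'collar',atz('w3',138.5,66.5,c)[:2])
print(tri(('w3',127.75,62.75),('top0',328,217)),tri(('w3',127.75,62.75),('side0',288.6,241)))
def ang(p,q,z):
    v=(atz('w3',*q,z)-atz('w3',*p,z))[:2];return np.degrees(np.arctan2(v[1],v[0])),np.hypot(*v)
print('plate edge',ang((197.5,25),(197,201.5),.01),'neck',ang((162,95),(163.5,164),.068))
# floor corner points
for z in(.065,.075):
  print('floor front corners',atz('w3',120,165,z)[:2],atz('w3',165,165,z)[:2])
  print('cheek tops',atz('w3',118,170,z+.024)[:2],atz('w3',156,170,z+.024)[:2])
# cup centre in the hand
t=telemetry.get_obs();p=t['tool_pos'];y=t['ee_rot'][2];ux=np.array([-np.cos(y),-np.sin(y)])
s=p[:2]-.058*ux; print('socket nominal',s,'proj rim/top',proj('w3',np.array([*s,p[2]-.226+.064])),proj('w3',np.array([*s,p[2]-.226])))
E
```

```text
cam [ 0.54477247 -0.0517962   0.37497355] ball by size [ 0.46037903 -0.16567583  0.09613127]
0.06 ball [ 0.45791805 -0.16899665] collar [ 0.45819219 -0.16858244]
0.07 ball [ 0.46094462 -0.16491264] collar [ 0.460941   -0.16487463]
0.08 ball [ 0.46397118 -0.16082862] collar [ 0.46368982 -0.16116682]
(array([ 0.45752597, -0.17119021,  0.08537827]), [np.float64(1.2), np.float64(1.2)]) (array([ 0.45899528, -0.16966825,  0.08870077]), [np.float64(1.3), np.float64(1.3)])
plate edge (np.float64(-13.788612756388465), np.float64(0.22658827394344552)) neck (np.float64(-13.572277315099576), np.float64(0.07435461823854599))
floor front corners [ 0.55981361 -0.21762171] [ 0.57325709 -0.16359811]
cheek tops [ 0.5631583  -0.20886915] [ 0.57368105 -0.16595354]
floor front corners [ 0.55932837 -0.21227204] [ 0.57233815 -0.15999129]
cheek tops [ 0.56251538 -0.20337658] [ 0.57267017 -0.16196166]
socket nominal [ 0.56209808 -0.05717938] proj rim/top (np.float64(256.1050801923701), np.float64(152.34058645879904)) (np.float64(257.05425771899013), np.float64(140.58949515724058))
```

Call:
{"api": "apply_moves", "payload": {"moves": [[[-0.05, -0.2, 0, 0.03, 1], [-0.15, -0.65, 0, 0.06, 1], [-0.3, -1.3, 0, 0.1, 1], [-0.45, -1.95, 0, 0.1, 1], [-0.55, -2.4, 0, 0.1, 1], [-0.6, -2.6, 0, 0.1, 1], [-0.6, -2.65, 0, 0.1, 1], [-0.6, -2.65, 0, 0.1, 1], [-0.6, -2.65, 0, 0.1, 1], [-0.6, -2.65, 0, 0.1, 1]]]}}

```text
time: 8.1
tool_pos: [0.619, -0.2058, 0.3958]
ee_rot: [3.141, 0.0, 2.903]
wrist_force: [0.1, 0.7, -8.0]
width: 0.0358
finger_force: 30.0
```

```bash
python3 - <<'E'
from h import *
o=telemetry.get_obs();print(o['tool_pos'],o['ee_rot'],o['wrist_force'])
take('wrist','w4')
a=cv2.imread('pics/w4.png');cv2.imwrite('pics/w4b.png',cv2.resize(a[0:200,130:390],(780,600),interpolation=cv2.INTER_CUBIC))
E
```

```text
[ 0.61897262 -0.20576464  0.39582639] [3.14135775e+00 1.77264883e-04 2.90324737e+00] [ 0.06378266  0.7319953  -8.04966066]
```

View pics/w4b.png

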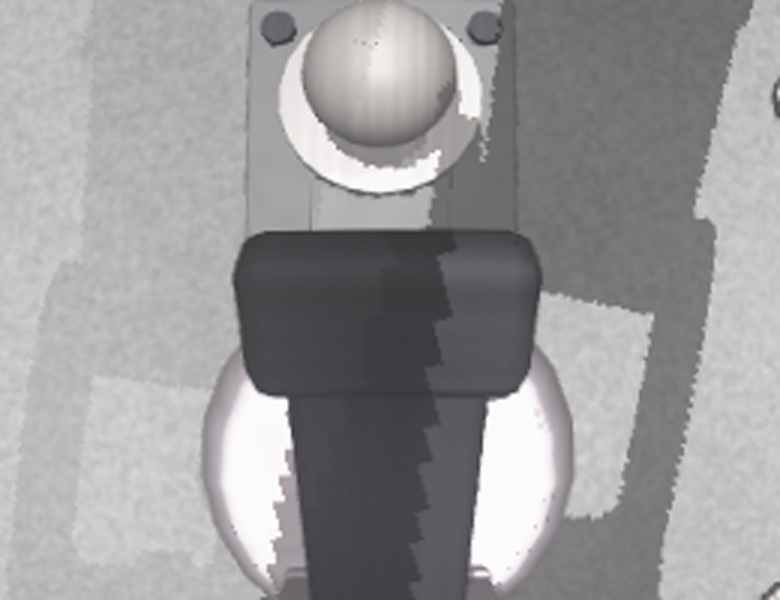

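The ball is at ~(256.8,23.5), concentric with the collar; the cup centre is at u≈259.2. So the ball lies about 2 mm to the left, and the stand's edges run straight up the picture.

```bash
python3 - <<'E'
from h import *
X=tri(('w3',127.75,62.75),('w4',256.8,23.5));print(X)
Y=tri(('w3',138.5,66.5),('w4',256.8,33));print('collar',Y)
v=(atz('w4',213.5,70,.01)-atz('w4',213.5+-.5,5,.01));print(np.degrees(np.arctan2(v[1],v[0])))
v=(atz('w4',301.7,70,.01)-atz('w4',301.3,5,.01));print(np.degrees(np.arctan2(v[1],v[0])))
o=telemetry.get_obs();p=o['tool_pos'];y=o['ee_rot'][2];tx=np.array([np.cos(y),np.sin(y)]);ty=np.array([np.sin(y),-np.cos(y)])
print(np.degrees(y)-180)
for b in (X[0],Y[0]):
  e=b[:2]-(p[:2]+.058*tx);print('shift units',e@tx/.05,e@ty/.05)
# cup outline check: cup top centre pixel
for off in(.054,.058,.062): print(off,proj('w4',np.array([*(p[:2]+off*tx),p[2]-.226+.064])))
n,s=load('w1'); a=atz('w1',264,133,.06)
E
```

```text
(array([ 0.45840274, -0.16766336,  0.09143726]), [np.float64(0.5), np.float64(0.5)])
collar (array([ 0.45875785, -0.1681945 ,  0.06096964]), [np.float64(0.3), np.float64(0.3)])
-12.483664130322424
-13.98444890916835
-13.668598800936905
shift units 2.1410877676118245 -0.015665415728007257
shift units 2.131676293666468 -0.02430911365426404
0.054 (np.float64(256.182383834444), np.float64(160.589481775635))
0.058 (np.float64(256.17346150248636), np.float64(152.32958064902365))
0.062 (np.float64(256.16592047949865), np.float64(144.01046657863725))
```

Call:
{"api": "apply_moves", "payload": {"moves": [[[0.1, -0.02, 0, 0, 1], [0.4, -0.04, 0, 0, 1], [0.9, -0.055, 0, 0, 1], [1.4, -0.055, 0, 0, 1], [1.8, -0.055, 0, 0, 1], [2.05, -0.055, 0, 0, 1], [2.13, -0.055, 0, 0, 1], [2.13, -0.055, 0.2, 0, 1], [2.13, -0.055, 0.5, 0, 1], [2.13, -0.055, 0.7, 0, 1]]]}}

```text
time: 9.4
tool_pos: [0.5149, -0.184, 0.3582]
ee_rot: [3.141, -0.003, 2.902]
wrist_force: [0.2, 0.9, -7.0]
width: 0.0359
finger_force: 30.0
```

Call:
{"api": "apply_moves", "payload": {"moves": [[[0, 0, 0.1, 0, 1], [0, 0, 0.2, 0, 1], [0, 0, 0.25, 0, 1], [0, 0, 0.3, 0, 1], [0, 0, 0.35, 0, 1], [0, 0, 0.4, 0, 1], [0, 0, 0.4, 0, 1], [0, 0, 0.4, 0, 1]]]}}

```text
time: 10.4
tool_pos: [0.5148, -0.184, 0.3408]
ee_rot: [3.142, 0.0, 2.902]
wrist_force: [-0.0, -0.3, -7.4]
width: 0.0355
finger_force: 30.0
```

Call:
{"api": "apply_moves", "payload": {"moves": [[[0, 0, 0.05, 0, 1], [0, 0, 0.1, 0, 1], [0, 0, 0.15, 0, 1], [0, 0, 0.2, 0, 1], [0, 0, 0.25, 0, 1], [0, 0, 0.25, 0, 1]]]}}

```text
time: 11.15
tool_pos: [0.5147, -0.184, 0.3278]
ee_rot: [3.141, -0.001, 2.902]
wrist_force: [-0.2, 0.3, -7.0]
width: 0.0357
finger_force: 30.0
```

Call:
{"api": "apply_moves", "payload": {"moves": [[[0, 0, 0.05, 0, 1], [0, 0, 0.1, 0, 1], [0, 0, 0.15, 0, 1], [0, 0, 0.2, 0, 1], [0, 0, 0.2, 0, 1]]]}}

```text
time: 11.78
tool_pos: [0.5142, -0.1838, 0.3173]
ee_rot: [3.141, -0.003, 2.902]
wrist_force: [-4.3, 1.3, -5.9]
width: 0.0357
finger_force: 30.0
```

Call:
{"api": "apply_moves", "payload": {"moves": [[[0.02, 0, 0, 0, 1], [0.02, 0, 0.04, 0, 1], [0.02, 0, 0.08, 0, 1], [0.02, 0, 0.1, 0, 1], [0.02, 0, 0.1, 0, 1]]]}}

```text
time: 12.4
tool_pos: [0.5136, -0.1837, 0.3128]
ee_rot: [3.141, -0.001, 2.902]
wrist_force: [-4.3, 2.2, -4.9]
width: 0.0357
finger_force: 30.0
```

Call:
{"api": "apply_moves", "payload": {"moves": [[[0.025, 0, 0, 0, 1], [0.03, 0, 0.03, 0, 1], [0.03, 0, 0.06, 0, 1], [0.03, 0, 0.1, 0, 1], [0.03, 0, 0.1, 0, 1]]]}}

```text
time: 13.02
tool_pos: [0.5126, -0.1836, 0.3079]
ee_rot: [-3.141, 0.001, 2.902]
wrist_force: [-0.4, 0.6, -7.6]
width: 0.0361
finger_force: 30.0
```

Call:
{"api": "apply_moves", "payload": {"moves": [[[0.01, 0, 0.04, 0, 1], [0.01, 0, 0.08, 0, 1], [0.01, 0, 0.12, 0, 1], [0.01, 0, 0.16, 0, 1], [0.01, 0, 0.16, 0, 1]]]}}

```text
time: 13.65
tool_pos: [0.5118, -0.1833, 0.2998]
ee_rot: [3.141, -0.001, 2.902]
wrist_force: [1.4, 0.2, -6.6]
width: 0.0361
finger_force: 30.0
```

Call:
{"api": "apply_moves", "payload": {"moves": [[[0, 0, 0.03, 0, 1], [0, 0, 0.06, 0, 1], [0, 0, 0.09, 0, 1], [0, 0, 0.1, 0, 1], [0, 0, 0.1, 0, 1]]]}}

```text
time: 14.28
tool_pos: [0.5118, -0.1833, 0.2951]
ee_rot: [3.141, -0.0, 2.902]
wrist_force: [-0.4, 0.4, -7.2]
width: 0.0355
finger_force: 30.0
```

Call:
{"api": "apply_moves", "payload": {"moves": [[[0, 0, 0.02, 0, 1], [0, 0, 0.04, 0, 1], [0, 0, 0.06, 0, 1], [0, 0, 0.06, 0, 1]]]}}

```text
time: 14.78
tool_pos: [0.5118, -0.1833, 0.292]
ee_rot: [3.141, -0.0, 2.902]
wrist_force: [-0.3, 0.3, -6.7]
width: 0.0359
finger_force: 30.0
```

Call:
{"api": "apply_moves", "payload": {"moves": [[[0, 0, 0.02, 0, 1], [0, 0, 0.04, 0, 1], [0, 0, 0.04, 0, 1]]]}}

```text
time: 15.15
tool_pos: [0.5118, -0.1833, 0.29]
ee_rot: [3.141, -0.0, 2.902]
wrist_force: [-1.0, -0.4, -6.9]
width: 0.0358
finger_force: 30.0
```

Call:
{"api": "apply_moves", "payload": {"moves": [[[0, 0, 0.02, 0, 1], [0, 0, 0.03, 0, 1], [0, 0, 0.03, 0, 1]]]}}

```text
time: 15.52
tool_pos: [0.5118, -0.1833, 0.2886]
ee_rot: [3.141, -0.0, 2.902]
wrist_force: [-0.3, -0.2, -7.7]
width: 0.0362
finger_force: 30.0
```

Call:
{"api": "apply_moves", "payload": {"moves": [[[0, 0, 0.02, 0, 1], [0, 0, 0.03, 0, 1], [0, 0, 0.03, 0, 1]]]}}

```text
time: 15.9
tool_pos: [0.5119, -0.1833, 0.2878]
ee_rot: [-3.142, 0.001, 2.902]
wrist_force: [-0.4, -0.2, -2.1]
width: 0.0358
finger_force: 30.0
```

Call:
{"api": "apply_moves", "payload": {"moves": [[[0, 0, 0.01, 0, 1], [0, 0, 0.02, 0, 1], [0, 0, 0.02, 0, 1], [0, 0, 0.02, 0, 1]]]}}

```text
time: 16.4
tool_pos: [0.5118, -0.1833, 0.2878]
ee_rot: [-3.141, 0.001, 2.902]
wrist_force: [-3.8, 1.7, 6.2]
width: 0.0356
finger_force: 30.0
```

```bash
python3 - <<'E'
from h import *
o=telemetry.get_obs();print(o['tool_pos'],o['ee_rot'],o['wrist_force'],o['wrist_torque'])
E
```

```text
[ 0.5118487  -0.1832827   0.28782915] [-3.14140353e+00  1.28840449e-03  2.90204505e+00] [-3.75187143  1.70212562  6.24200357] [ 0.35102227  0.77009148 -0.03224873]
```

Call:
{"api": "apply_moves", "payload": {"moves": [[[0, 0, 0.01, 0, 1], [0, 0, 0.02, 0, 1], [0, 0, 0.02, 0, 1]]]}}

```text
time: 16.77
tool_pos: [0.5118, -0.1833, 0.2878]
ee_rot: [-3.141, 0.002, 2.902]
wrist_force: [-5.7, 2.4, 8.7]
width: 0.0356
finger_force: 30.0
```

```bash
python3 - <<'E'
from h import *
o=telemetry.get_obs();print(o['tool_pos'],o['wrist_force'],o['wrist_torque'])
take('side','s5');take('top','t5');take('wrist','w5')
s=cv2.imread('pics/s5.png');t=cv2.imread('pics/t5.png');w=cv2.imread('pics/w5.png')
c=lambda i,u,v,w,h:cv2.resize(i[v:v+h,u:u+w],(400,400),interpolation=cv2.INTER_CUBIC)
cv2.imwrite('pics/m5.png',np.hstack([c(s,245,185,100,100),c(w,150,20,220,220)]))
E
```

```text
[ 0.5117778  -0.18326806  0.28777296] [-5.70923031  2.42075016  8.67244627] [ 0.52569774  1.10462417 -0.01769122]
```

View pics/m5.png

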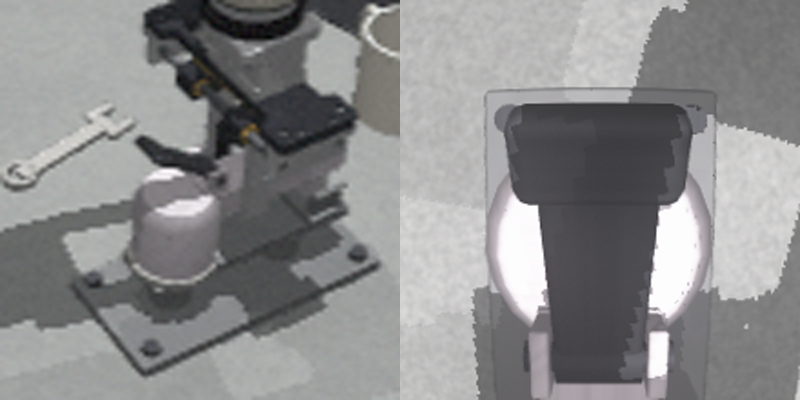

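The rim sits on the collar all round, with the lever up. The stop is firm at the expected height (collar ~62 mm). I ease the push, then open.

Call:
{"api": "apply_moves", "payload": {"moves": [[[0, 0, -0.03, 0, 1], [0, 0, -0.03, 0, 0.9], [0, 0, -0.03, 0, 0.7], [0, 0, -0.03, 0, 0.5], [0, 0, -0.03, 0, 0.3], [0, 0, -0.03, 0, 0.1], [0, 0, -0.03, 0, 0], [0, 0, -0.03, 0, 0]]]}}

```text
time: 17.92
tool_pos: [0.5119, -0.1833, 0.2865]
ee_rot: [3.142, 0.0, 2.902]
wrist_force: [1.4, 1.1, 0.5]
width: 0.0823
finger_force: 0.0
```

Call:
{"api": "apply_moves", "payload": {"moves": [[[0, 0, -0.1, 0, 0], [0, 0, -0.4, 0, 0], [0, 0, -0.9, 0, 0], [0, 0, -1.4, 0, 0], [0, 0, -1.9, 0, 0.3], [0, 0, -2.2, 0, 0.6], [0, 0, -2.35, 0, 1], [0, 0, -2.4, 0, 1], [0, 0, -2.4, 0, 1], [0, 0, -2.4, 0, 1]]]}}

```text
time: 19.18
tool_pos: [0.5118, -0.1833, 0.4056]
ee_rot: [3.141, -0.002, 2.902]
wrist_force: [0.3, 0.3, 0.4]
width: 0.0376
finger_force: 0.0
```

```bash
python3 - <<'E'
from h import *
o=telemetry.get_obs();print(o['tool_pos'],o['ee_rot'],o['wrist_force'],o['width'],o['time'])
take('side','s6');take('wrist','w6')
s=cv2.imread('pics/s6.png');w=cv2.imread('pics/w6.png')
c=lambda i,u,v,w,h:cv2.resize(i[v:v+h,u:u+w],(400,400),interpolation=cv2.INTER_CUBIC)
cv2.imwrite('pics/m6.png',np.hstack([c(s,260,195,90,90),c(w,110,0,300,300)]))
E
```

```text
[ 0.51178569 -0.18332086  0.40560719] [ 3.14114048e+00 -1.87398221e-03  2.90196429e+00] [0.34239402 0.33887721 0.35451258] 0.03759992346817779 19.175
```

View pics/m6.png

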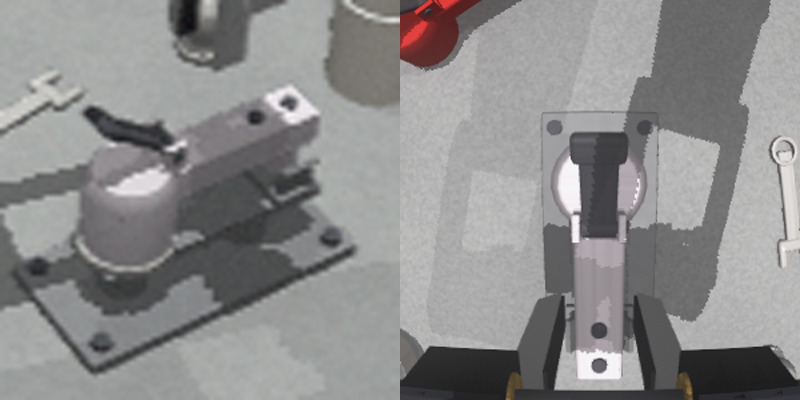

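The coupler is seated: rim on the collar, foot in the fork, gripper clear, lever still up (pad at crop ~(600,150)). Now I press the lever along its arc with closed fingers.

Call:
{"api": "apply_moves", "payload": {"moves": [[[0.2, 0, 0, 0, 1], [0.6, 0, 0, 0, 1], [1.1, 0, 0, 0, 1], [1.35, 0, 0.1, 0, 1], [1.38, 0, 0.2, 0, 1], [1.38, 0, 0.3, 0, 1], [1.38, 0, 0.38, 0, 1], [1.38, 0, 0.4, 0, 1]]]}}

```text
time: 20.27
tool_pos: [0.4451, -0.167, 0.386]
ee_rot: [3.141, -0.001, 2.902]
wrist_force: [-0.3, -0.5, -0.1]
width: 0.0003
finger_force: 0.0
```

Call:
{"api": "apply_moves", "payload": {"moves": [[[0, 0, 0.05, 0, 1], [0.05, 0, 0.13, 0, 1], [0.11, 0, 0.22, 0, 1], [0.15, 0, 0.3, 0, 1], [0.2, 0, 0.38, 0, 1], [0.23, 0, 0.47, 0, 1]]]}}

```text
time: 21.02
tool_pos: [0.4333, -0.1642, 0.363]
ee_rot: [-3.142, -0.0, 2.902]
wrist_force: [-1.2, -0.2, 4.4]
width: 0.0005
finger_force: 1.7
```

Call:
{"api": "apply_moves", "payload": {"moves": [[[0.04, 0, 0.09, 0, 1], [0.06, 0, 0.18, 0, 1], [0.09, 0, 0.27, 0, 1], [0.1, 0, 0.34, 0, 1], [0.11, 0, 0.4, 0, 1], [0.11, 0, 0.42, 0, 1]]]}}

```text
time: 21.78
tool_pos: [0.4282, -0.1629, 0.3419]
ee_rot: [3.142, -0.001, 2.902]
wrist_force: [-3.0, 1.6, 5.8]
width: 0.0003
finger_force: 2.8
```

Call:
{"api": "apply_moves", "payload": {"moves": [[[0, 0, 0.02, 0, 1], [0, 0, 0.03, 0, 1], [0, 0, 0.03, 0, 1]]]}}

```text
time: 22.15
tool_pos: [0.4281, -0.1629, 0.3418]
ee_rot: [-3.141, -0.0, 2.902]
wrist_force: [-4.2, 1.0, 7.8]
width: 0.0004
finger_force: 4.0
```

Call:
{"api": "apply_moves", "payload": {"moves": [[[0, 0, 0.02, 0, 1], [0, 0, 0.05, 0, 1], [0, 0, 0.05, 0, 1]]]}}

```text
time: 22.52
tool_pos: [0.4279, -0.1628, 0.3415]
ee_rot: [-3.141, 0.001, 2.902]
wrist_force: [-7.1, 2.2, 15.5]
width: 0.0004
finger_force: 8.1
```

Call:
{"api": "apply_moves", "payload": {"moves": [[[0, 0, 0.03, 0, 1], [0, 0, 0.06, 0, 1], [0, 0, 0.06, 0, 1]]]}}

```text
time: 22.9
tool_pos: [0.4278, -0.1627, 0.3411]
ee_rot: [-3.14, 0.003, 2.902]
wrist_force: [-10.2, 4.5, 26.6]
width: 0.0004
finger_force: 13.1
```

Call:
{"api": "apply_moves", "payload": {"moves": [[[0, 0, -0.15, 0, 1], [0, 0, -0.4, 0, 1], [0, 0, -0.9, 0, 1], [0, 0, -1.4, 0, 1], [-0.5, 0, -1.9, 0, 1], [-1.0, 0, -2.2, 0, 1], [-1.5, 0, -2.3, 0, 1], [-1.7, 0, -2.3, 0, 1], [-1.7, 0, -2.3, 0, 1]]]}}

```text
time: 24.02
tool_pos: [0.5112, -0.1832, 0.4489]
ee_rot: [3.141, -0.003, 2.902]
wrist_force: [0.5, 0.1, -0.8]
width: 0.0003
finger_force: 0.0
```

```bash
python3 - <<'E'
from h import *
o=telemetry.get_obs();print(o['tool_pos'],o['wrist_force'],o['time'])
take('side','s7');take('wrist','w7')
s=cv2.imread('pics/s7.png');w=cv2.imread('pics/w7.png')
c=lambda i,u,v,w,h:cv2.resize(i[v:v+h,u:u+w],(400,400),interpolation=cv2.INTER_CUBIC)
cv2.imwrite('pics/m7.png',np.hstack([c(s,260,195,90,90),c(w,110,0,300,300)]))
E
```

```text
[ 0.51119569 -0.18315774  0.4488799 ] [ 0.52598615  0.08622608 -0.78323027] 24.025
```

View pics/m7.png

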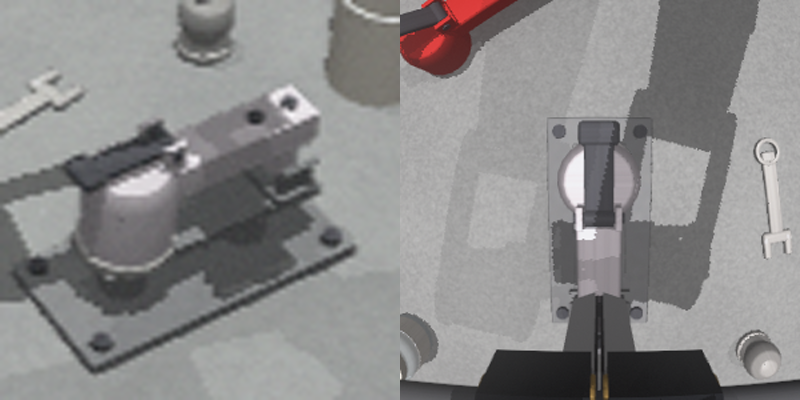

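The lever lies level along the tongue, the coupler is still seated, and the arm is clear.

```bash
python3 -c "
from h import *
print(ticket.close_job())"
```

```text
the job is handed in; nothing more can be done
None
```

The coupler is seated on the stand's ball, rim on the collar and foot in the fork. The latch lever was then pressed down to its stop (at most about 29 N at the wrist) and the arm backed off clear; the job was handed in at about 24 s, with no verdict returned.

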